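# Close the battery cover of a puck lamp

### The arm

A 6-joint arm with a two-finger parallel gripper is mounted at the origin on a cart in front of the work surface, level with it; the furniture and walls round the work are solid. World frame = base frame: x ahead of the robot, y to its left, z up, the work surface at z = 0. Lengths are in m, angles in rad, forces in N, time in s.
With the tool pointing down it reaches from about 0.275 to 0.725 m from the base axis. Payload 5.6 kg.
Tool frame: the origin (TCP) lies between the finger pads; the fingertips stand ahead of it and the grasp point (between the pads) lies 2 mm behind it (manip.tcp_to_tips is the z of the fingertips in the tool frame, in m); z points along the fingers, y is the line along which they close (so a half turn about z gives the same grasp; the last joint's range is limited). The gripper opens to 85 mm and grips with 20 to 120 N. Pads are 22 mm wide; open, the fingers measure 114 mm over their backs; the gripper's body (76 mm by 85 mm) begins 54 mm behind the grasp point. The pads swing forward as they close: fully open they stand 13 mm farther back than shut.
Start: joints at [0.285, 0.255, 0.108, 0, -1.424, -0.285], TCP at [0.55, 0, 0.248] pointing down, gripper open.
Joint ranges: [-2.95, 2.95], [-1.21, 1.97], [-1.09, 1.5], [-2.87, 1.71], [-2.94, -0.07], [-3.05, 3.05]. Speed limits (rad/s): [2.57, 2.57, 3.14, 3.14, 3.14, 3.14].

### API

Orientations are given as [roll, pitch, yaw] about the fixed x, y, z axes, in that order (R = Rz(yaw) Ry(pitch) Rx(roll)).
In Python, from station import manip gives the robot as it stands.
- The arm moves only by the tool move_arm, never from a script. Its argument "increments" is a list of rows, each an object of numbers: "x", "y", "z": the shift along the world's x, y, z in units of 40 cm (1.0 is 40 cm); "wx", "wy", "wz": the turn, a rotation vector about the world's x, y, z in units of 360 degrees (1.0 is 360 degrees); "gripper": the opening, from -1 (shut) to 1 (fully open), so that 0 is half open. A call has 1 to 20 rows; each row is the pose to reach, as a shift and turn from the pose commanded when the call began, turning the shorter way round; what a row does not reach only later rows make up. A row lasts 1/8 s, in which the tool goes at most 62.5 mm and 10.7 degrees, less where a joint would pass 70% of its speed; a pose out of reach is approached as far as the arm can. A call with a number of a shift or a turn outside -1 to 1 is refused whole. A call with a gripper value outside its range is refused whole. The fingers move at their own pace and stop on an object; "squeeze" is the grip in N (left out, the last holds). Time passes only in rows, so rows that repeat a pose let the fingers close. It gives the time, the measured TCP pose, the force, the opening and the grip force at its end, in the units of the state.
- manip.get_state(): the state, without advancing time (a new reading comes with each control period).
- manip.camera(name): name is "scene" or "side" or "wrist"; returns the picture (480x640x3 uint8, red, green, blue); there is no depth.
- manip.get_calibration(name): a dict with "fx", "fy", "cx", "cy" (pixels), "distortion" ([k1, k2, p1, p2, k3] as OpenCV has them; the pictures are not rectified), "cam_to_world" (4x4, takes a point from camera to world coordinates); the wrist camera has in their place "tool_from_camera" (4x4, takes a point from camera to tool coordinates, whose origin is the TCP and whose axes are the flange's). Camera axes: x right, y down, z forward; pixel columns grow to the right and rows downward; lengths in m; the calibration is good to about 2 mm. A picture is of the moment at which its call begins: read the wrist's pose just before it. get_calibration takes no time and is no camera call.
- manip.job_done(): hands the job in; it is judged then, once.
The state is a dict: "time_s": time; "joint_pos": joint angles; "dq": joint speeds; "tau": joint torques, N m; "position": TCP position; "tcp_rot": TCP orientation; "ft_force": force on the tool from outside, world axes, zero at the start; "wrist_torque": the same for the moment, N m; "width": opening from 0.0 (shut) to 1.0 (fully open); "grasp_force": force on a finger pad.
Only numpy, scipy, OpenCV 4.12 (cv2) and the standard library are available. Lean on these libraries where they do the work, as an engineer would, in place of code of your own. Each camera call takes 0.05 s, during which the arm holds its last target. There are 200 camera calls.

### The job

The white puck lamp lies face down with fresh batteries in it and its round grey battery cover resting loose on top, turned out of place. With a fingertip, push the cover's raised stud round until the notch in its rim stands at the lamp's orange-marked pin, then press the middle of the cover down until it clips in flush and stays there by itself. Push and press only: do not pull the cover up, and leave the other things on the desk where they are.

Things in the scene. Friction and masses are not known exactly. Their poses are not given: they have to be found in the camera images.
- lamp: white round puck lamp, 150 mm across, 39 mm high, face down, fixed to the desk. Origin: centre of its underside, z up, x axis towards the index pin. A round well in its back, 96 mm across, holds the cover; an orange triangle on the rim (49 to 62 mm from the centre) marks the pin. Three spring clips in the well's wall, 60, 180 and 300 degrees from the pin, catch the cover's flange when pressed.
- pin (a point): tip of the index pin: an upright pin 7 mm thick with a round tip, in the well 44 mm from the lamp's centre; its tip is 31 mm above the desk, 1.5 mm below the loose cover's underside, so it does not hinder turning. Until the notch is over it the cover hides it; the orange triangle on the rim shows where it is.
- cover: loose grey battery cover: a disc 15 mm thick, about 150 g, 92 mm across its bottom flange (3 mm thick), 85 mm above that. Origin: centre of its underside; x axis towards its notch, z up. A post under its middle keeps it centred within 1 mm and lips on the well's rim keep it captive. It lies level on sprung nubs, turns either way without limit at a light push and stays where it is left.
- cover_mid (a point): middle of the cover's top face, where it is pressed; the stud begins 24 mm from here. Loose: 47.5 mm above the desk. Pressing takes 6 to 12 N; it clips in about 8.5 mm down, meets a stop at 9.3 mm, and let go stays clipped 39 mm above the desk, flush with the lamp's rim. Pressed with the notch not at the pin, it jams askew on the pin.
- notch (a point): middle of the notch in the cover's rim, at the level of the cover's top face, 44 mm from its middle: 12.5 mm wide, 8 mm deep radially, cut through the whole thickness, with a small orange triangle beside it pointing to it. Over the pin it has 2.5 mm of play either way; the pin's round tip guides it a little more.
- stud (a point): round upright stud of smooth plastic on the cover's top face, opposite the notch: 14 mm thick, 10 mm high above the top face, its axis 31 mm from the cover's middle; this point is on its axis, 5 mm above the top face. Push its side with the fingertip, just above the top face, along a circle about the lamp's centre, to turn the cover.
- battery_1: spent battery lying on the desk, 15 mm thick, 50 mm long; leave it
- battery_2: spent battery lying on the desk, 15 mm thick, 50 mm long; leave it
- eraser: blue and white eraser, 19 x 40 x 13 mm; leave it
- sharpener: metal pencil sharpener, 16 x 26 x 13 mm; leave it
- pencil: green pencil, 162 mm long; leave it
- highlighter: yellow highlighter pen, 116 mm long, 22 mm wide; leave it

How it is judged:
On the way, in this order (a step that is already met when the one before it is completed fails the run):
1. the cover is turned until its notch stands at the pin (horizontal distance between notch and pin below 0.005 m), for 0.1 s.
2. the cover is pressed down to the lamp's rim (z of cover_mid in the frame of lamp below 0.0405 m and horizontal distance between notch and pin below 0.005 m), for 0.1 s.
At the end, for the whole second after the job is handed in: the cover is clipped in: its top face no more than 1.5 mm above the lamp's rim, level within 0.03 rad, its notch within 5 mm of the pin, and it stays so by itself (all of step 2 and angle between cover_mid's own z axis and vertical below 0.03 rad); the robot touches nothing.
It fails at once if the cover is pulled up more than 6 mm above where it lay loose (z of cover_mid in the frame of lamp above 0.0535 m).
It fails at once if the cover is shoved out of its well (horizontal distance between cover_mid and lamp above 0.008 m).
It fails at once if another thing on the desk is moved more than 20 mm (distance of any of battery_1, battery_2, eraser, sharpener, pencil, highlighter from where it was at the start of the episode above 0.02 m).
It also fails if it takes over 64 s, if anything falls off the work surface, if the arm or the gripper's body presses on something with over 40 N, if the wrist force passes 120 N, or if a joint passes its speed limit or range.

## Working session

There is one attempt and no reset: what is moved stays moved. The work goes in short steps, Python scripts to look and compute and a tool call to move; the robot and the scene stay as the last step left them, time stands still between calls to the robot, and variables do not carry over. Pictures are saved under pics/ and viewed, at most 10 in all, crops included, and the job is handed in when it is done.

Besides the shell and the picture viewer there is one more tool, called after "Call:" by a JSON object that holds its "method" and its "body", one argument or row to a line. move_arm: Moves the arm, as the interface text tells. Shifts and turns lie within -1 to 1; 1 stands for 40 cm of shift or 360 degrees of turn. Its arguments: {"type":"object","properties":{"increments":{"type":"array","items":{"type":"object","properties":{"x":{"type":"number","minimum":-1,"maximum":1},"y":{"type":"number","minimum":-1,"maximum":1},"z":{"type":"number","minimum":-1,"maximum":1},"wx":{"type":"number","minimum":-1,"maximum":1},"wy":{"type":"number","minimum":-1,"maximum":1},"wz":{"type":"number","minimum":-1,"maximum":1},"gripper":{"type":"number"}}}},"squeeze":{"type":"number"}},"required":["increments"]}

```bash
mkdir -p pics; python3 - <<'E'
from station import manip
import cv2
print(manip.get_state(), manip.tcp_to_tips)
for n in("scene","wrist"):
    cv2.imwrite(f"pics/{n}0.png",manip.camera(n)[:,:,::-1])
E
```

```text
{'time_s': 0.0, 'joint_pos': array([ 2.84563156e-01,  2.55756152e-01,  1.07017430e-01, -4.83862390e-04,
       -1.42394332e+00, -2.84580475e-01]), 'dq': array([-0.00115656,  0.00017444, -0.00069008,  0.00089842, -0.00100517,
        0.00022811]), 'tau': array([-4.48901856e-04, -3.86631560e+01,  2.37934113e+01,  5.36471218e+00,
       -6.25866101e-03, -4.57470776e-06]), 'position': array([5.49526349e-01, 3.98433566e-05, 2.47394675e-01]), 'tcp_rot': array([ 3.13964842e+00, -7.01551923e-05, -1.57088483e+00]), 'ft_force': array([-0.14333439,  0.40622957, -0.06523479]), 'wrist_torque': array([ 0.0131191 , -0.03695792,  0.04492823]), 'grasp_force': 0.0, 'width': 1.0016592496400465} 0.017
```

View pics/scene0.png

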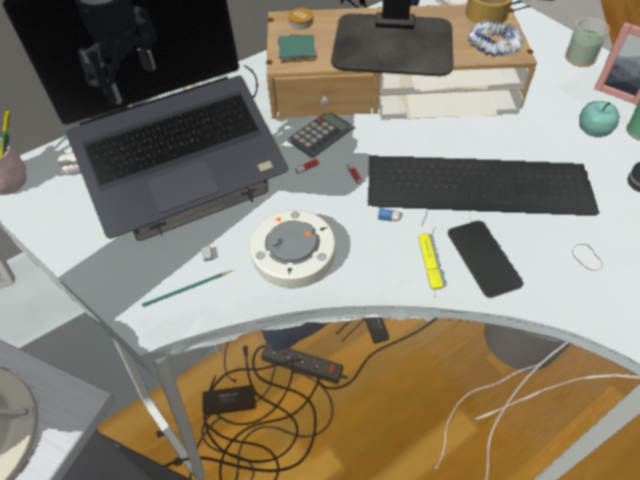

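View pics/wrist0.png

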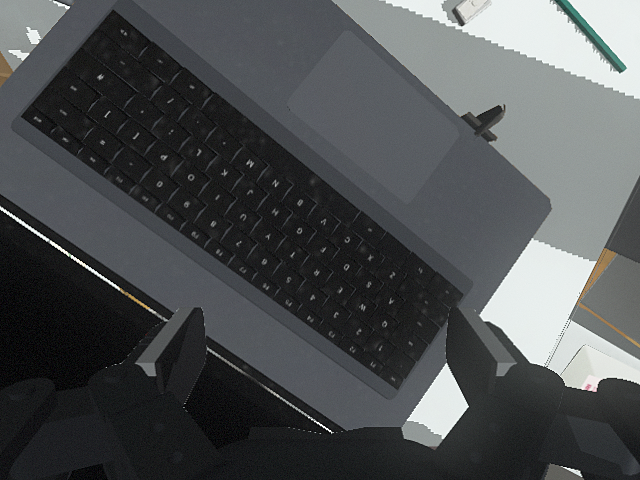

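The scene picture shows the lamp, with its rim centred near (293,243), and the stud and the orange mark at about (277,241) and (310,233). The wrist view shows only the laptop. I'll enlarge the scene picture and compute positions.

```bash
cat > h.py <<'E'
import numpy as np, cv2
from scipy.spatial.transform import Rotation as R
from station import manip
def T_tool(s):
    T=np.eye(4);T[:3,:3]=R.from_euler('xyz',s['tcp_rot']).as_matrix();T[:3,3]=s['position'];return T
def cam(n,T=None):
    c=manip.get_calibration(n)
    K=np.array([[c['fx'],0,c['cx']],[0,c['fy'],c['cy']],[0,0,1.]])
    return K,np.array(c['distortion']),(np.array(c['cam_to_world']) if T is None else T@np.array(c['tool_from_camera']))
def unproj(px,z,n,T=None):
    K,d,M=cam(n,T);px=np.array(px,float).reshape(-1,1,2)
    r=np.c_[cv2.undistortPoints(px,K,d)[:,0],np.ones(len(px))]@M[:3,:3].T
    return M[:3,3]+r*((np.asarray(z)-M[2,3])/r[:,2])[:,None]
E
python3 - <<'E'
from h import *
print(unproj([[293,243],[207,253],[232,271],[145,303],[388,214],[430,262],[308,165],[354,174],[165,230],[285,165]],[.039]+[.006]*9,"scene").round(3))
print(cam("scene")[2].round(3))
im=cv2.imread("pics/scene0.png")[190:305,230:355]
cv2.imwrite("pics/c0.png",cv2.resize(im,None,fx=5,fy=5,interpolation=cv2.INTER_CUBIC))
E
```

```text
[[ 0.49  -0.309  0.039]
 [ 0.43  -0.164  0.006]
 [ 0.414 -0.225  0.006]
 [ 0.299 -0.121  0.006]
 [ 0.643 -0.431  0.006]
 [ 0.568 -0.537  0.006]
 [ 0.701 -0.238  0.006]
 [ 0.714 -0.333  0.006]
 [ 0.445 -0.063  0.006]
 [ 0.683 -0.194  0.006]]
[[ 0.404 -0.733  0.548 -0.003]
 [-0.915 -0.312  0.257 -0.606]
 [-0.018 -0.605 -0.796  0.805]
 [ 0.     0.     0.     1.   ]]
```

View pics/c0.png

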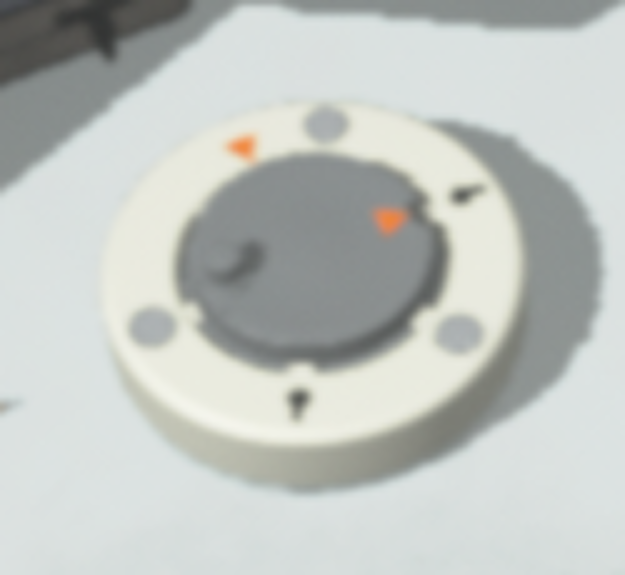

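```bash
python3 - <<'E'
from h import *
T=T_tool(manip.get_state()); print(cam("wrist",T)[2].round(3)); print(cam("wrist",T)[0], np.array(manip.get_calibration("wrist")["tool_from_camera"]).round(3))
P=unproj([[293,243],[278.4,219.6],[314,231.4],[275.5,241]],[.039,.039,.0475,.0575],"scene");print(P.round(4))
for p in P[1:]: print(np.degrees(np.arctan2(*(p-P[0])[1::-1])), np.linalg.norm((p-P[0])[:2]))
print(unproj([[320,240],[320,100]],[.04,.04],"wrist",T))
E
```

```text
[[-1.    -0.    -0.002  0.548]
 [-0.     0.961  0.275 -0.071]
 [ 0.001  0.275 -0.961  0.375]
 [ 0.     0.     0.     1.   ]]
[[406.63857266   0.         325.5419108 ]
 [  0.         406.63857266 240.95736666]
 [  0.           0.           1.        ]] [[ 0.001 -0.961 -0.275  0.071]
 [ 1.     0.001 -0.     0.002]
 [ 0.    -0.275  0.961 -0.127]
 [ 0.     0.     0.     1.   ]]
[[ 0.4899 -0.3091  0.039 ]
 [ 0.5268 -0.2618  0.039 ]
 [ 0.5216 -0.3351  0.0475]
 [ 0.4701 -0.2869  0.0575]]
51.993717106885434 0.05995659092376776
-39.4005601714849 0.04100683344537605
131.7641236866193 0.02972816763395812
[[ 0.55212763  0.02381737  0.04      ]
 [ 0.55176008 -0.089688    0.04      ]]
```

The lamp mark is at about 52° and the notch at about −42°, so the cover needs a turn of about +93°. I'll shut the gripper and move over the lamp for an accurate look.

Call:
{"method": "move_arm", "body": {
  "increments": [
    {"x": -0.05, "y": -0.15, "gripper": -1},
    {"x": -0.1, "y": -0.3, "gripper": -1},
    {"x": -0.15, "y": -0.45, "gripper": -1},
    {"x": -0.15, "y": -0.6, "gripper": -1},
    {"x": -0.15, "y": -0.75, "gripper": -1},
    {"x": -0.15, "y": -0.83, "gripper": -1},
    {"x": -0.15, "y": -0.83, "gripper": -1},
    {"x": -0.15, "y": -0.83, "gripper": -1},
    {"x": -0.15, "y": -0.83, "gripper": -1}
  ]
}}

```text
schema error: expected keys x, y, z, wx, wy, wz, gripper
```

```bash
python3 - <<'E'
from h import *
s=manip.get_state();T=T_tool(s);print(s['position'],s['time_s'],s['width'])
np.save("T1.npy",T);cv2.imwrite("pics/w1.png",manip.camera("wrist")[:,:,::-1])
E
```

```text
[5.49571995e-01 3.20767091e-05 2.47483945e-01] 0.1 0.9993130345489759
```

View pics/w1.png

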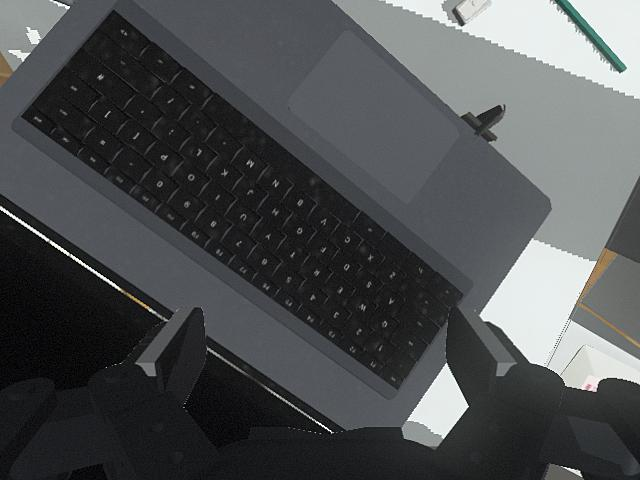

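The view hasn't changed: the move was refused because every row needs all seven keys.

Call:
{"method": "move_arm", "body": {
  "increments": [
    {"x": -0.05, "y": -0.15, "z": 0, "wx": 0, "wy": 0, "wz": 0, "gripper": -1},
    {"x": -0.1, "y": -0.3, "z": 0, "wx": 0, "wy": 0, "wz": 0, "gripper": -1},
    {"x": -0.15, "y": -0.45, "z": 0, "wx": 0, "wy": 0, "wz": 0, "gripper": -1},
    {"x": -0.15, "y": -0.6, "z": 0, "wx": 0, "wy": 0, "wz": 0, "gripper": -1},
    {"x": -0.15, "y": -0.75, "z": 0, "wx": 0, "wy": 0, "wz": 0, "gripper": -1},
    {"x": -0.15, "y": -0.83, "z": 0, "wx": 0, "wy": 0, "wz": 0, "gripper": -1},
    {"x": -0.15, "y": -0.83, "z": 0, "wx": 0, "wy": 0, "wz": 0, "gripper": -1},
    {"x": -0.15, "y": -0.83, "z": 0, "wx": 0, "wy": 0, "wz": 0, "gripper": -1},
    {"x": -0.15, "y": -0.83, "z": 0, "wx": 0, "wy": 0, "wz": 0, "gripper": -1}
  ]
}}

```text
time_s: 1.27
position: [0.4902, -0.331, 0.2485]
tcp_rot: [-3.141, 0.0, -1.57]
ft_force: [0.1, 0.4, -0.1]
width: 0.001
grasp_force: 0.0
```

```bash
python3 - <<'E'
from h import *
s=manip.get_state();T=T_tool(s);print(s['position'],s['time_s'],s['width'])
np.save("T1.npy",T);cv2.imwrite("pics/w1.png",manip.camera("wrist")[:,:,::-1])
E
```

```text
[ 0.49021822 -0.33100669  0.24848588] 1.275 0.0013342771366145873
```

View pics/w1.png

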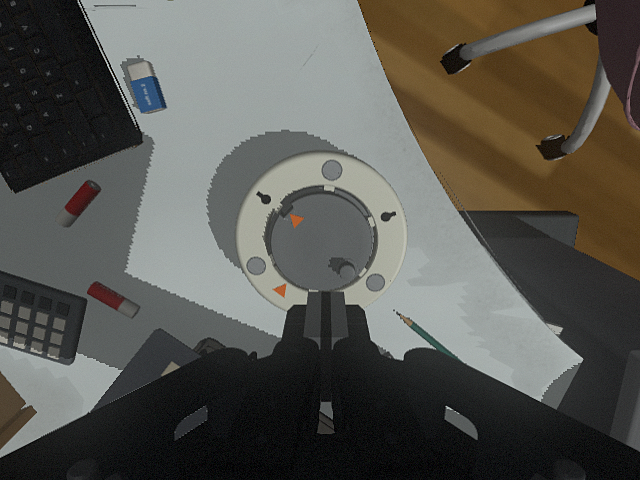

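The lamp is well in view: three grey pads at (332,170), (257,265) and (375,282), the pin mark at (280,290), the cover mark at (296,220) and the stud at (347,270). The fingers are shut.

```bash
cat > meas.py <<'E'
from h import *
from scipy.optimize import least_squares
def meas(im,T,pads,stud):
    hsv=cv2.cvtColor(im,cv2.COLOR_BGR2HSV)
    m=cv2.inRange(hsv,(5,130,150),(18,255,255));m[:130]=0;m[330:]=0;m[:,:230]=0;m[:,420:]=0
    n,l,st,c=cv2.connectedComponentsWithStats(m)
    o=[c[i] for i in range(1,n) if st[i,4]>25]
    P=unproj(pads,[.039]*len(pads),"wrist",T)[:,:2]
    f=least_squares(lambda v:np.linalg.norm(P-v[:2],axis=1)-v[2],[.49,-.31,.06]);C=f.x[:2]
    print("centre",f.x.round(4),f.fun.round(4))
    for q in o:
        for z in(.039,.0475):
            d=unproj([q],[z],"wrist",T)[0,:2]-C;print("orange",q.round(1),z,np.linalg.norm(d).round(4),np.degrees(np.arctan2(d[1],d[0])).round(1))
    if stud is not None:
        p=unproj([stud],[.0575],"wrist",T)[0,:2];d=p-C;print("stud",p.round(4),np.linalg.norm(d).round(4),np.degrees(np.arctan2(d[1],d[0])).round(1))
E
python3 - <<'E'
from meas import *
meas(cv2.imread("pics/w1.png"),np.load("T1.npy"),[[332,170],[257,265],[375,282]],[348,270])
im=cv2.imread("pics/w1.png")[140:320,225:420]
cv2.imwrite("pics/c1.png",cv2.resize(im,None,fx=3.2,fy=3.2,interpolation=cv2.INTER_CUBIC))
E
```

```text
centre [ 0.4919 -0.3061  0.0609] [0. 0. 0.]
orange [295.6 219.6] 0.039 0.0287 -40.0
orange [295.6 219.6] 0.0475 0.0295 -43.7
orange [280.6 289.9] 0.039 0.0586 51.4
orange [280.6 289.9] 0.0475 0.0552 49.9
stud [ 0.4697 -0.286 ] 0.03 137.8
```

View pics/c1.png

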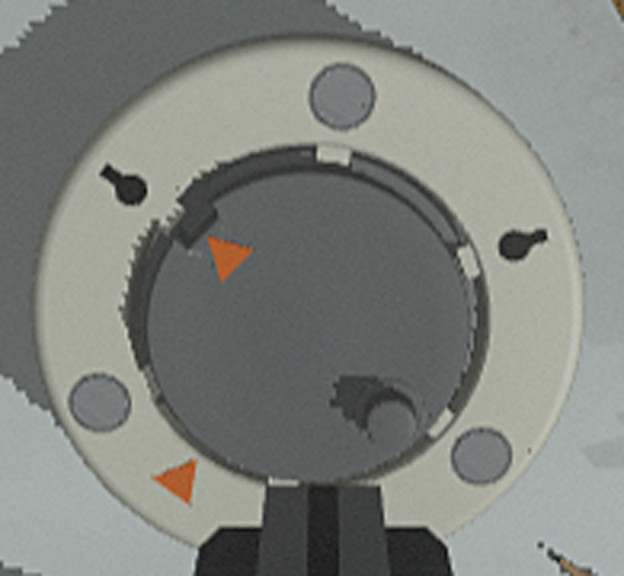

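The centre is at about (0.492, −0.306), the pin at 51.5°, the notch at −43° and the stud at 137°. I'll push with the narrow flat face of the shut fingers along +tool x, turning the tool with the stud.

```bash
cat > plan.py <<'E'
from h import *
C=np.array([.492,-.306])
def tcp(phi,back):
    a=np.radians(phi);return C+.031*np.array([np.cos(a),np.sin(a)])-back*np.array([-np.sin(a),np.cos(a)])
def rows(base,zyaw,phis,backs):
    for p,b in zip(phis,backs):
        d=(tcp(p,b)-base)/.4;print(p,b,d.round(3),round((p-180-zyaw)/360,4))
E
python3 - <<'E'
from plan import *
b=np.array([.4902,-.331])
rows(b,0,[137],[.028]); print((.0685-.2485)/.4)
s=tcp(137,.028);print(s)
rows(s,-43,list(range(137,227,5))+[226],[.023,.018]+[.018]*17)
E
```

```text
137 0.028 [-0.004  0.167] -0.1194
-0.44999999999999996
[ 0.48842399 -0.26438015]
137 0.023 [-0.009 -0.009] 0.0
142 0.018 [-0.024 -0.021] 0.0139
147 0.018 [-0.032 -0.024] 0.0278
152 0.018 [-0.038 -0.028] 0.0417
157 0.018 [-0.045 -0.032] 0.0556
162 0.018 [-0.051 -0.037] 0.0694
167 0.018 [-0.056 -0.043] 0.0833
172 0.018 [-0.062 -0.049] 0.0972
177 0.018 [-0.066 -0.055] 0.1111
182 0.018 [-0.07  -0.062] 0.125
187 0.018 [-0.073 -0.069] 0.1389
192 0.018 [-0.076 -0.076] 0.1528
197 0.018 [-0.078 -0.084] 0.1667
202 0.018 [-0.08  -0.091] 0.1806
207 0.018 [-0.081 -0.099] 0.1944
212 0.018 [-0.081 -0.107] 0.2083
217 0.018 [-0.08  -0.115] 0.2222
222 0.018 [-0.079 -0.122] 0.2361
226 0.018 [-0.077 -0.129] 0.2472
```

Call:
{"method": "move_arm", "body": {
  "increments": [
    {"x": -0.004, "y": 0.06, "z": 0, "wx": 0, "wy": 0, "wz": -0.025, "gripper": -1},
    {"x": -0.004, "y": 0.12, "z": 0, "wx": 0, "wy": 0, "wz": -0.05, "gripper": -1},
    {"x": -0.004, "y": 0.167, "z": -0.05, "wx": 0, "wy": 0, "wz": -0.075, "gripper": -1},
    {"x": -0.004, "y": 0.167, "z": -0.1, "wx": 0, "wy": 0, "wz": -0.1, "gripper": -1},
    {"x": -0.004, "y": 0.167, "z": -0.18, "wx": 0, "wy": 0, "wz": -0.119, "gripper": -1},
    {"x": -0.004, "y": 0.167, "z": -0.26, "wx": 0, "wy": 0, "wz": -0.119, "gripper": -1},
    {"x": -0.004, "y": 0.167, "z": -0.34, "wx": 0, "wy": 0, "wz": -0.119, "gripper": -1},
    {"x": -0.004, "y": 0.167, "z": -0.4, "wx": 0, "wy": 0, "wz": -0.119, "gripper": -1},
    {"x": -0.004, "y": 0.167, "z": -0.43, "wx": 0, "wy": 0, "wz": -0.119, "gripper": -1},
    {"x": -0.004, "y": 0.167, "z": -0.45, "wx": 0, "wy": 0, "wz": -0.119, "gripper": -1},
    {"x": -0.004, "y": 0.167, "z": -0.45, "wx": 0, "wy": 0, "wz": -0.119, "gripper": -1}
  ]
}}

```text
time_s: 2.7
position: [0.4886, -0.2651, 0.0685]
tcp_rot: [-3.141, 0.0, -2.318]
ft_force: [0.2, -0.6, 0.1]
width: 0.002
grasp_force: 0.0
```

```bash
python3 - <<'E'
from h import *
s=manip.get_state();np.save("T2.npy",T_tool(s));im=manip.camera("wrist")[:,:,::-1];cv2.imwrite("pics/w2.png",im)
E
```

```text
(no output)
```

View pics/w2.png

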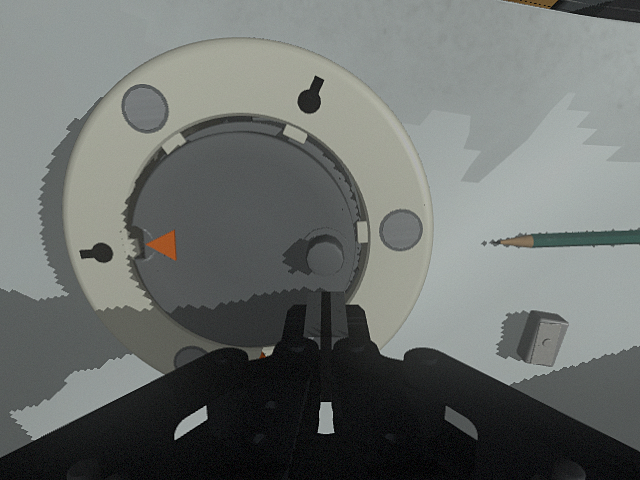

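The fingertip at (326,295) sits right behind the stud at (325,255), with a small gap. Now the circular push.

Call:
{"method": "move_arm", "body": {
  "increments": [
    {"x": -0.009, "y": -0.009, "z": 0, "wx": 0, "wy": 0, "wz": 0, "gripper": -1},
    {"x": -0.024, "y": -0.021, "z": 0, "wx": 0, "wy": 0, "wz": 0.014, "gripper": -1},
    {"x": -0.032, "y": -0.024, "z": 0, "wx": 0, "wy": 0, "wz": 0.028, "gripper": -1},
    {"x": -0.038, "y": -0.028, "z": 0, "wx": 0, "wy": 0, "wz": 0.042, "gripper": -1},
    {"x": -0.045, "y": -0.032, "z": 0, "wx": 0, "wy": 0, "wz": 0.056, "gripper": -1},
    {"x": -0.051, "y": -0.037, "z": 0, "wx": 0, "wy": 0, "wz": 0.069, "gripper": -1},
    {"x": -0.056, "y": -0.043, "z": 0, "wx": 0, "wy": 0, "wz": 0.083, "gripper": -1},
    {"x": -0.062, "y": -0.049, "z": 0, "wx": 0, "wy": 0, "wz": 0.097, "gripper": -1},
    {"x": -0.066, "y": -0.055, "z": 0, "wx": 0, "wy": 0, "wz": 0.111, "gripper": -1},
    {"x": -0.07, "y": -0.062, "z": 0, "wx": 0, "wy": 0, "wz": 0.125, "gripper": -1},
    {"x": -0.073, "y": -0.069, "z": 0, "wx": 0, "wy": 0, "wz": 0.139, "gripper": -1},
    {"x": -0.076, "y": -0.076, "z": 0, "wx": 0, "wy": 0, "wz": 0.153, "gripper": -1},
    {"x": -0.078, "y": -0.084, "z": 0, "wx": 0, "wy": 0, "wz": 0.167, "gripper": -1},
    {"x": -0.08, "y": -0.091, "z": 0, "wx": 0, "wy": 0, "wz": 0.181, "gripper": -1},
    {"x": -0.081, "y": -0.099, "z": 0, "wx": 0, "wy": 0, "wz": 0.194, "gripper": -1},
    {"x": -0.081, "y": -0.107, "z": 0, "wx": 0, "wy": 0, "wz": 0.208, "gripper": -1},
    {"x": -0.08, "y": -0.115, "z": 0, "wx": 0, "wy": 0, "wz": 0.222, "gripper": -1},
    {"x": -0.079, "y": -0.122, "z": 0, "wx": 0, "wy": 0, "wz": 0.236, "gripper": -1},
    {"x": -0.077, "y": -0.129, "z": 0, "wx": 0, "wy": 0, "wz": 0.247, "gripper": -1},
    {"x": -0.077, "y": -0.129, "z": 0, "wx": 0, "wy": 0, "wz": 0.247, "gripper": -1}
  ]
}}

```text
time_s: 5.25
position: [0.4576, -0.3172, 0.0688]
tcp_rot: [-3.141, -0.001, -0.768]
ft_force: [-0.2, 0.8, 0.2]
width: 0.005
grasp_force: 0.0
```

```bash
python3 - <<'E'
from h import *
s=manip.get_state();np.save("T3.npy",T_tool(s));im=manip.camera("wrist")[:,:,::-1];cv2.imwrite("pics/w3.png",im)
E
```

```text
(no output)
```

View pics/w3.png

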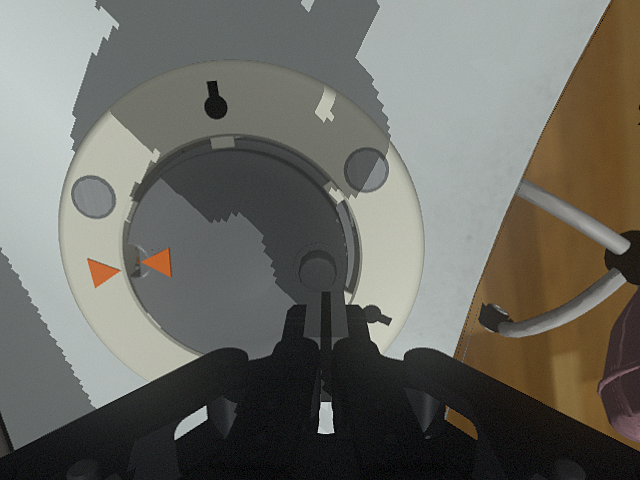

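The cover followed: its mark at (158,263) is nearly opposite the lamp's mark at (104,272), and the pads are at (94,197) and (367,170).

```bash
python3 - <<'E'
from h import *
T=np.load("T3.npy");im=cv2.imread("pics/w3.png")
m=cv2.inRange(cv2.cvtColor(im,cv2.COLOR_BGR2HSV),(5,130,120),(18,255,255));m[:,200:]=0
n,l,st,c=cv2.connectedComponentsWithStats(m);o=[c[i] for i in range(1,n) if st[i,4]>100];o.sort(key=lambda q:q[0]);print(o)
P=unproj([[94,197],[367,170]],[.039]*2,"wrist",T)[:,:2]
d=P[1]-P[0];L=np.linalg.norm(d);mid=P.mean(0);nrm=np.array([-d[1],d[0]])/L;h=np.sqrt(.0609**2-L*L/4)
C=min([mid+nrm*h,mid-nrm*h],key=lambda q:np.linalg.norm(q-[.492,-.306]));print(C,L,.0609*3**.5)
for C in(C,np.array([.492,-.306])):
  for q,z in zip(o+[np.array([317,268.])],(.039,.0475,.0575)):
    e=unproj([q],[z],"wrist",T)[0,:2]-C;print(z,np.linalg.norm(e).round(4),np.degrees(np.arctan2(e[1],e[0])).round(2))
from plan import *
b=np.array([.4576,-.3172])
rows(tcp(226,.018),46,[226,228,229,230,231,232,233,234],[.018]*8)
E
```

```text
[array([100.28256071, 271.83664459]), array([159.92857143, 261.78110599])]
[ 0.49344191 -0.30685759] 0.10696833239004545 0.10548189418094463
0.039 0.0588 53.21
0.0475 0.0295 46.12
0.0575 0.0315 -132.08
0.039 0.059 51.59
0.0475 0.0299 42.99
0.0575 0.0312 -129.05
226 0.018 [0. 0.] 0.0
228 0.018 [ 0.001 -0.003] 0.0056
229 0.018 [ 0.001 -0.004] 0.0083
230 0.018 [ 0.002 -0.006] 0.0111
231 0.018 [ 0.002 -0.007] 0.0139
232 0.018 [ 0.003 -0.009] 0.0167
233 0.018 [ 0.004 -0.01 ] 0.0194
234 0.018 [ 0.004 -0.012] 0.0222
```

About 5.5° more is needed. Push, back off, rise and look.

Call:
{"method": "move_arm", "body": {
  "increments": [
    {"x": 0.001, "y": -0.003, "z": 0, "wx": 0, "wy": 0, "wz": 0.006, "gripper": -1},
    {"x": 0.002, "y": -0.006, "z": 0, "wx": 0, "wy": 0, "wz": 0.011, "gripper": -1},
    {"x": 0.003, "y": -0.008, "z": 0, "wx": 0, "wy": 0, "wz": 0.015, "gripper": -1},
    {"x": 0.003, "y": -0.008, "z": 0, "wx": 0, "wy": 0, "wz": 0.015, "gripper": -1},
    {"x": -0.017, "y": 0.008, "z": 0, "wx": 0, "wy": 0, "wz": 0.015, "gripper": -1},
    {"x": -0.037, "y": 0.024, "z": 0.05, "wx": 0, "wy": 0, "wz": 0.015, "gripper": -1},
    {"x": -0.06, "y": 0.04, "z": 0.12, "wx": 0, "wy": 0, "wz": 0.015, "gripper": -1},
    {"x": -0.08, "y": 0.06, "z": 0.18, "wx": 0, "wy": 0, "wz": 0.015, "gripper": -1},
    {"x": -0.08, "y": 0.06, "z": 0.18, "wx": 0, "wy": 0, "wz": 0.015, "gripper": -1},
    {"x": -0.08, "y": 0.06, "z": 0.18, "wx": 0, "wy": 0, "wz": 0.015, "gripper": -1}
  ]
}}

```text
time_s: 6.55
position: [0.4252, -0.2924, 0.1398]
tcp_rot: [-3.141, 0.0, -0.673]
ft_force: [0.0, 0.2, -0.5]
width: -0.002
grasp_force: 0.0
```

```bash
python3 - <<'E'
from h import *
s=manip.get_state();print(s['position'],s['tcp_rot']);np.save("T4.npy",T_tool(s));im=manip.camera("wrist")[:,:,::-1];cv2.imwrite("pics/w4.png",im)
cv2.imwrite("pics/c4.png",cv2.resize(im[80:380,140:540],None,fx=2,fy=2,interpolation=cv2.INTER_CUBIC))
E
```

```text
[ 0.42520692 -0.29241976  0.13982389] [-3.14138634e+00  4.94209226e-04 -6.72505420e-01]
```

View pics/c4.png

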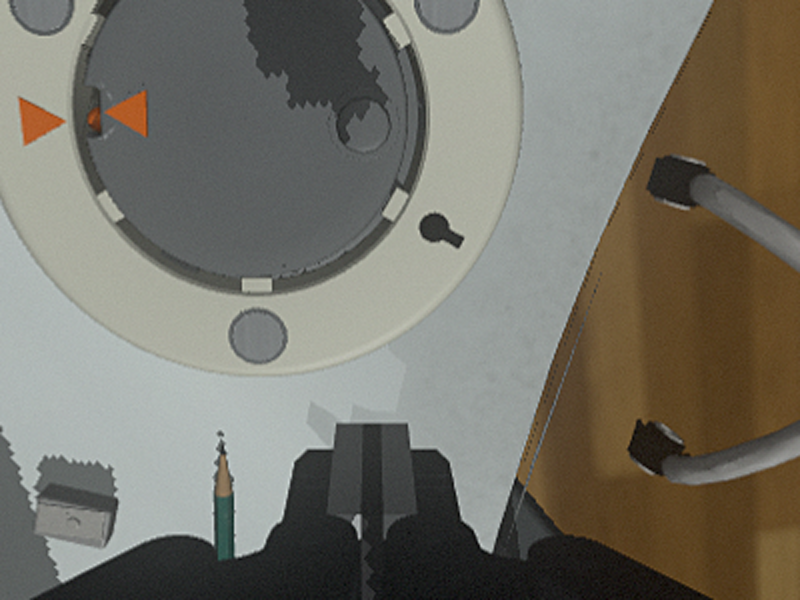

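The orange pin shows through the notch: pin at crop (94,120), notch opening about y 87–138, cover mark (130,113), lamp mark (40,121). I'll compute the remainder with the parallax included.

```bash
python3 - <<'E'
from h import *
from scipy.optimize import least_squares
T=np.load("T4.npy");im=cv2.imread("pics/w4.png")
g=cv2.cvtColor(im,cv2.COLOR_BGR2HSV)
m=cv2.inRange(g,(3,130,90),(18,255,255));m[:,230:]=0;m[:100]=0;m[200:]=0
n,l,st,c=cv2.connectedComponentsWithStats(m);o=[c[i] for i in range(1,n) if st[i,4]>15];o.sort(key=lambda q:q[0]);print(o)
# lamp outline: white region
f=lambda x,y:[140+x/2,80+y/2]
P=unproj([f(42,5),f(447,5),f(258,335)],[.039]*3,"wrist",T)[:,:2]
C=least_squares(lambda v:np.linalg.norm(P-v[:2],axis=1)-v[2],[.49,-.31,.06]).x;print(C)
for nm,q,z in [("lampmark",o[0],.039),("pin",o[1],.030),("covmark",o[-1],.0475),("stud",f(363,125),.0575),("notchA",f(97,87),.0475),("notchB",f(97,138),.0475)]:
    e=unproj([q],[z],"wrist",T)[0,:2]-C[:2];print(nm,np.linalg.norm(e).round(4),np.degrees(np.arctan2(e[1],e[0])).round(2))
E
```

```text
[array([157.82954545, 140.15530303]), array([186.86956522, 138.47826087]), array([205.90909091, 136.13257576])]
[ 0.49228679 -0.30596153  0.0610038 ]
lampmark 0.0582 51.26
pin 0.0452 50.46
covmark 0.0294 46.51
stud 0.0313 -129.07
notchA 0.0389 38.22
notchB 0.0393 57.38
```

The cover is still about 3° short (notch about 2.5 mm from the pin). One more small push along the same path.

```bash
python3 - <<'E'
from plan import *
b=np.array([.4256,-.2928])
print(tcp(231.5,.018))
rows(b,51.4,[231.5,231.5,233,234,235,235,235],[.034,.022,.018,.018,.018,.025,.034])
print((C-b)/.4,(C-.012*np.array([np.cos(np.radians(51)),np.sin(np.radians(51))])*0-b)/.4)
E
```

```text
[ 0.4586151  -0.31905559]
231.5 0.034 [ 0.051 -0.041] 0.0003
231.5 0.022 [ 0.075 -0.059] 0.0003
233 0.018 [ 0.083 -0.068] 0.0044
234 0.018 [ 0.084 -0.069] 0.0072
235 0.018 [ 0.085 -0.071] 0.01
235 0.025 [ 0.07  -0.061] 0.01
235 0.034 [ 0.052 -0.048] 0.01
[ 0.166 -0.033] [ 0.166 -0.033]
```

Call:
{"method": "move_arm", "body": {
  "increments": [
    {"x": 0.03, "y": -0.02, "z": -0.06, "wx": 0, "wy": 0, "wz": 0, "gripper": -1},
    {"x": 0.051, "y": -0.041, "z": -0.12, "wx": 0, "wy": 0, "wz": 0, "gripper": -1},
    {"x": 0.051, "y": -0.041, "z": -0.165, "wx": 0, "wy": 0, "wz": 0, "gripper": -1},
    {"x": 0.051, "y": -0.041, "z": -0.18, "wx": 0, "wy": 0, "wz": 0, "gripper": -1},
    {"x": 0.065, "y": -0.053, "z": -0.18, "wx": 0, "wy": 0, "wz": 0.003, "gripper": -1},
    {"x": 0.077, "y": -0.063, "z": -0.18, "wx": 0, "wy": 0, "wz": 0.006, "gripper": -1},
    {"x": 0.082, "y": -0.067, "z": -0.18, "wx": 0, "wy": 0, "wz": 0.01, "gripper": -1},
    {"x": 0.087, "y": -0.072, "z": -0.18, "wx": 0, "wy": 0, "wz": 0.01, "gripper": -1},
    {"x": 0.087, "y": -0.072, "z": -0.18, "wx": 0, "wy": 0, "wz": 0.01, "gripper": -1},
    {"x": 0.07, "y": -0.061, "z": -0.18, "wx": 0, "wy": 0, "wz": 0.01, "gripper": -1},
    {"x": 0.052, "y": -0.048, "z": -0.15, "wx": 0, "wy": 0, "wz": 0.005, "gripper": -1},
    {"x": 0.02, "y": -0.02, "z": -0.07, "wx": 0, "wy": 0, "wz": 0, "gripper": -1},
    {"x": 0, "y": 0, "z": 0, "wx": 0, "wy": 0, "wz": 0, "gripper": -1},
    {"x": 0, "y": 0, "z": 0, "wx": 0, "wy": 0, "wz": 0, "gripper": -1},
    {"x": 0, "y": 0, "z": 0, "wx": 0, "wy": 0, "wz": 0, "gripper": -1}
  ]
}}

```text
time_s: 8.48
position: [0.4253, -0.2925, 0.1405]
tcp_rot: [-3.141, -0.0, -0.673]
ft_force: [0.7, 0.4, 0.6]
width: -0.002
grasp_force: 0.0
```

```bash
python3 - <<'E'
from h import *
s=manip.get_state();T=T_tool(s);print(s['position'],s['tcp_rot']);im=manip.camera("wrist")[:,:,::-1].copy();cv2.imwrite("pics/w5.png",im)
cv2.imwrite("pics/c5.png",cv2.resize(im[80:380,140:540],None,fx=2,fy=2,interpolation=cv2.INTER_CUBIC))
m=cv2.inRange(cv2.cvtColor(im,cv2.COLOR_BGR2HSV),(3,130,90),(18,255,255));m[:,230:]=0;m[:100]=0;m[200:]=0
n,l,st,c=cv2.connectedComponentsWithStats(m);o=[c[i] for i in range(1,n) if st[i,4]>15];o.sort(key=lambda q:q[0]);print(o)
C=np.array([.4923,-.306])
for q,z in zip(o,(.039,.03,.0475)):
    e=unproj([q],[z],"wrist",T)[0,:2]-C;print(z,np.linalg.norm(e).round(4),np.degrees(np.arctan2(e[1],e[0])).round(2))
E
```

```text
[ 0.42525225 -0.29246917  0.14047561] [-3.14119256e+00 -2.30099907e-04 -6.72880504e-01]
[array([158.37642586, 140.39923954]), array([187.2244898 , 139.32653061]), array([206.34241245, 140.83268482])]
0.039 0.0582 51.27
0.03 0.0453 50.91
0.0475 0.0295 50.99
```

View pics/c5.png

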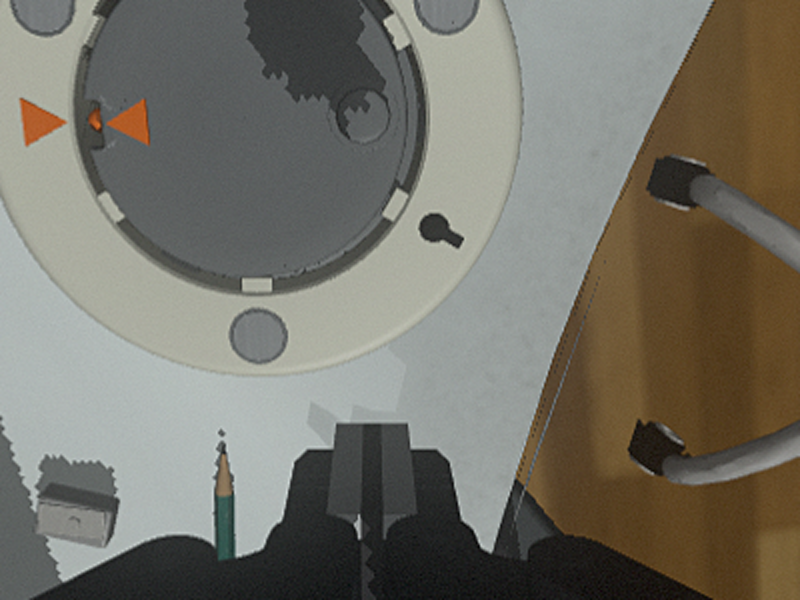

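Notch, pin and both marks are now in line at crop y≈121–125, within about 1 mm. Next I go above the middle and press.

Call:
{"method": "move_arm", "body": {
  "increments": [
    {"x": 0.08, "y": -0.016, "z": 0, "wx": 0, "wy": 0, "wz": 0, "gripper": -1},
    {"x": 0.167, "y": -0.033, "z": 0, "wx": 0, "wy": 0, "wz": 0, "gripper": -1},
    {"x": 0.167, "y": -0.033, "z": -0.08, "wx": 0, "wy": 0, "wz": 0, "gripper": -1},
    {"x": 0.167, "y": -0.033, "z": -0.15, "wx": 0, "wy": 0, "wz": 0, "gripper": -1},
    {"x": 0.167, "y": -0.033, "z": -0.175, "wx": 0, "wy": 0, "wz": 0, "gripper": -1},
    {"x": 0.167, "y": -0.033, "z": -0.183, "wx": 0, "wy": 0, "wz": 0, "gripper": -1},
    {"x": 0.167, "y": -0.033, "z": -0.188, "wx": 0, "wy": 0, "wz": 0, "gripper": -1},
    {"x": 0.167, "y": -0.033, "z": -0.193, "wx": 0, "wy": 0, "wz": 0, "gripper": -1},
    {"x": 0.167, "y": -0.033, "z": -0.198, "wx": 0, "wy": 0, "wz": 0, "gripper": -1},
    {"x": 0.167, "y": -0.033, "z": -0.203, "wx": 0, "wy": 0, "wz": 0, "gripper": -1},
    {"x": 0.167, "y": -0.033, "z": -0.207, "wx": 0, "wy": 0, "wz": 0, "gripper": -1},
    {"x": 0.167, "y": -0.033, "z": -0.207, "wx": 0, "wy": 0, "wz": 0, "gripper": -1}
  ]
}}

```text
time_s: 10.02
position: [0.4929, -0.3062, 0.0579]
tcp_rot: [-3.141, -0.001, -0.672]
ft_force: [-0.4, -0.3, 3.4]
width: 0.002
grasp_force: 1.5
```

Call:
{"method": "move_arm", "body": {
  "increments": [
    {"x": 0, "y": 0, "z": -0.003, "wx": 0, "wy": 0, "wz": 0, "gripper": -1},
    {"x": 0, "y": 0, "z": -0.006, "wx": 0, "wy": 0, "wz": 0, "gripper": -1},
    {"x": 0, "y": 0, "z": -0.008, "wx": 0, "wy": 0, "wz": 0, "gripper": -1},
    {"x": 0, "y": 0, "z": -0.008, "wx": 0, "wy": 0, "wz": 0, "gripper": -1}
  ]
}}

```text
time_s: 10.52
position: [0.4929, -0.3062, 0.0553]
tcp_rot: [-3.142, -0.001, -0.672]
ft_force: [-1.1, 1.1, 8.4]
width: 0.001
grasp_force: 4.2
```

Call:
{"method": "move_arm", "body": {
  "increments": [
    {"x": 0, "y": 0, "z": -0.002, "wx": 0, "wy": 0, "wz": 0, "gripper": -1},
    {"x": 0, "y": 0, "z": -0.004, "wx": 0, "wy": 0, "wz": 0, "gripper": -1},
    {"x": 0, "y": 0, "z": -0.004, "wx": 0, "wy": 0, "wz": 0, "gripper": -1}
  ]
}}

```text
time_s: 10.9
position: [0.4929, -0.3062, 0.0551]
tcp_rot: [3.142, -0.002, -0.671]
ft_force: [-2.9, 3.1, 18.1]
width: 0.0
grasp_force: 8.8
```

The force has risen to 18 N with no more travel, so the cover is on the stop. Lift off and check from the same viewing pose.

Call:
{"method": "move_arm", "body": {
  "increments": [
    {"x": 0, "y": 0, "z": 0.01, "wx": 0, "wy": 0, "wz": 0, "gripper": -1},
    {"x": 0, "y": 0, "z": 0.05, "wx": 0, "wy": 0, "wz": 0, "gripper": -1},
    {"x": -0.06, "y": 0.01, "z": 0.12, "wx": 0, "wy": 0, "wz": 0, "gripper": -1},
    {"x": -0.167, "y": 0.033, "z": 0.22, "wx": 0, "wy": 0, "wz": 0, "gripper": -1},
    {"x": -0.167, "y": 0.033, "z": 0.22, "wx": 0, "wy": 0, "wz": 0, "gripper": -1},
    {"x": -0.167, "y": 0.033, "z": 0.22, "wx": 0, "wy": 0, "wz": 0, "gripper": -1}
  ]
}}

```text
time_s: 11.65
position: [0.4254, -0.2926, 0.1408]
tcp_rot: [-3.141, 0.0, -0.673]
ft_force: [0.2, -0.6, -0.6]
width: -0.001
grasp_force: 0.0
```

```bash
python3 - <<'E'
from h import *
s=manip.get_state();T=T_tool(s);print(s['position'],s['ft_force'].round(1));im=manip.camera("wrist")[:,:,::-1].copy();cv2.imwrite("pics/w6.png",im)
m=cv2.inRange(cv2.cvtColor(im,cv2.COLOR_BGR2HSV),(3,130,90),(18,255,255));m[:,230:]=0;m[:100]=0;m[200:]=0
n,l,st,c=cv2.connectedComponentsWithStats(m);o=[(c[i],st[i,4]) for i in range(1,n) if st[i,4]>15];o.sort(key=lambda q:q[0][0]);print(o)
C=np.array([.4923,-.306])
for z in(.039,.0475):
  for q in o:
    e=unproj([q[0]],[z],"wrist",T)[0,:2]-C;print(z,np.linalg.norm(e).round(4),np.degrees(np.arctan2(e[1],e[0])).round(2))
# same world mark (r=.0295 @51deg) predicted at both heights
K,d,M=cam("wrist",T);W=np.linalg.inv(M)
for z in(.039,.0475):
  p=np.array([[*(C+.0295*np.array([np.cos(np.radians(51)),np.sin(np.radians(51))])),z]])
  print(z,cv2.projectPoints(p,W[:3,:3],W[:3,3],K,d)[0].ravel())
E
```

```text
[ 0.42541894 -0.2925876   0.14079249] [ 0.2 -0.6 -0.6]
[(array([158.44401544, 140.67567568]), np.int32(259)), (array([189.29292929, 140.09090909]), np.int32(99)), (array([210.73443983, 140.73858921]), np.int32(241))]
0.039 0.0583 51.3
0.039 0.0414 50.82
0.039 0.0296 51.26
0.0475 0.0549 50.96
0.0475 0.0386 50.33
0.0475 0.0273 50.57
0.039 [210.91635205 140.49135943]
0.0475 [206.55153348 141.10237286]
```

The mark sits where a height of 39 mm predicts (column 210.7 against 210.9; a loose cover would give 206.6). It is still in line with the pin, and the middle reached the stop, so the cover is clipped in.

```bash
python3 -c "
from station import manip
print(manip.job_done())"
```

```text
the job is handed in; nothing more can be done
None
```

The cover was turned until its notch stood at the pin, then pressed down until it clipped in flush. It stayed there after the arm lifted off, and the job was handed in at about 12 s; no verdict came back.

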